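# Raise the tube rack by one turn of the hand wheel and clamp it

### The job

Raise the rack of test tubes by pushing the red upright handle of the flat hand wheel round anticlockwise (seen from above) through exactly one full turn, so that the handle ends where it started; then lock the lift by pushing the yellow-balled clamp lever all the way over to its other stop. Push gently with the fingertips; do not touch the rack or its tubes, and leave the glassware and everything else on the bench where it stands.

Things in the scene. Friction and masses are not known exactly. Their poses are not given: they have to be found in the camera images.
- lift: the tube rack lift, a fixed machine bolted to the bench: grey base plate 12 mm thick, a blue gearbox 100 x 100 mm, 60 mm high, under the wheel, and a rack carriage at its far end. Origin: on the bench, on the wheel's axis. z up; x points from the wheel to the carriage (carriage centre at x = 250 mm, nearest edge of the rack at x = 200 mm); the clamp lever stands at y = -185 mm
- wheel_centre (a point): centre of the flat-lying dark steel hand wheel (three spokes, rim 164 mm outside diameter, rim 14 mm thick, axis vertical), 85 mm above the bench; the top of the rim is at 92 mm
- wheel_handle (a point): top centre of the red upright handle that stands on the rim at the end of a spoke, 75 mm from the wheel's axis, top 150 mm above the bench. The red grip is a cylinder 20 mm in diameter, from 100 to 150 mm above the bench (a 12 mm stem below it). It is fixed to the wheel and goes round with it
- wheel (a joint): angle of the hand wheel in rad, growing anticlockwise seen from above; 2 pi is one turn. At 0 the handle points to the lift's -x; the starting value is anywhere from -1.2 to 1.2. There is no stop at one turn. The wheel is stiff: about 3.5 N at the handle moves it, and it stays where it is left
- carriage: the carriage with a white plastic tube rack (80 x 170 mm, tube tops about 150 mm above the bench at the start) and three glass tubes, all fixed to it; a screw lifts it 25 mm for each anticlockwise turn of the wheel. Origin: centre of the aluminium platform. Not to be touched
- clamp_ball (a point): centre of the yellow ball, 26 mm in diameter, at the end of the clamp lever, a 10 mm steel rod 75 mm long on a black block. Its pivot is 36 mm above the bench at x = 0, y = -185 mm of the lift, and the lever swings in the lift's x-z plane; at mid swing the ball's centre is 111 mm above the bench, at the ends 102 mm
- clamp (a joint): angle of the clamp lever in rad: 0 = released, leaning to the lift's -x (0.5 rad from upright); 1.0 = clamped, at its stop, leaning equally to the lift's +x (towards the carriage end); it starts between 0 and 0.12. About 2.5 N at the ball moves it, and it stays where it is left
- beaker: an empty blue-tinted clear beaker, 52 mm across and 70 mm high, loose, standing beside the lift's wheel on the side away from the clamp lever; origin: centre of its underside
- flask: a green-tinted conical glass flask, 68 mm across at the foot and 104 mm high, loose, standing beyond the clamp lever; origin: centre of its underside
- wash_bottle: a white wash bottle with a red cap, 62 mm across, 170 mm high, loose, at the left of the bench; origin: centre of its underside
- jar: an amber jar with a blue cap, 60 mm across, 75 mm high, loose, at the right of the bench; origin: centre of its underside
- pen: a black pen, 10 mm thick, 150 mm long, loose, lying on the open notebook at the left of the bench; origin: underside of its middle
- tray: a blue open tray 120 x 120 x 35 mm, loose, at the right of the bench; origin: centre of its underside

How it is judged:
On the way, in this order (a step that is already met when the one before it is completed fails the run):
1. the wheel has been turned anticlockwise through one full turn, its handle back within 15 mm of where it started (distance of wheel_handle from where it was at the start of the episode below 0.015 m and value of joint wheel between 4.5 and 8 rad), for 0.2 s.
2. the clamp lever is over at its other stop (0.88 rad or more) (value of joint clamp above 0.88 rad), for 0.2 s.
At the end, for the whole second after the job is handed in: the wheel stands at rest one full anticlockwise turn from its start, its handle within 15 mm of where it started, and the clamp lever is over at its other stop (0.88 rad or more of 1.0) (all of step 1 and value of joint clamp above 0.88 rad and velocity of joint wheel between -0.05 and 0.05 rad/s); the robot touches nothing.
It fails at once if the wheel is turned well past one turn (its angle above 8.0 rad) (value of joint wheel above 8 rad).
It fails at once if the clamp lever is pushed over before the turn is made (value of joint clamp above 0.5 rad and value of joint wheel below 4.5 rad).
It fails at once if the fingers press on any part of the lift with more than 25 N (forced, or gripped hard) (contact force between the fingers and lift above 25 N).
It fails at once if the robot touches the carriage, its rack or tubes (more than 1 N) (contact force between any of the fingers, the arm and carriage above 1 N).
It fails at once if a loose thing on the bench is lifted, tipped or moved by more than 20 mm (distance of any of beaker, flask, wash_bottle, jar, pen, tray from where it was at the start of the episode above 0.02 m or angle between any of beaker, flask, wash_bottle, jar, tray's own z axis and vertical above 0.4 rad).
It also fails if it takes over 72 s, if anything falls off the work surface, if the arm or the gripper's body presses on something with over 40 N, if the wrist force passes 120 N, or if a joint passes its speed limit or range.

### The arm

A 6-joint arm with a two-finger parallel gripper is mounted at the origin on the work surface. World frame = base frame: x ahead of the robot, y to its left, z up, the work surface at z = 0. Lengths are in m, angles in rad, forces in N, time in s.
With the tool pointing down it reaches from about 0.275 to 0.85 m from the base axis. Payload 5.2 kg.
Tool frame: the origin (TCP) lies midway between the tips of the shut fingers; the grasp point (between the pads) lies 19 mm behind it (robot.grasp_offset is the distance from the TCP to the grasp point, in m); z points along the fingers, y is the line along which they close (so a half turn about z gives the same grasp; the last joint's range is limited). The gripper opens to 85 mm and grips with 20 to 120 N. Pads are 22 mm wide; open, the fingers measure 114 mm over their backs; the gripper's body (76 mm by 85 mm) begins 54 mm behind the grasp point. The pads swing forward as they close: fully open they stand 13 mm farther back than shut.
Start: joints at [-1.474, 0.259, 1.535, -0, 1.348, -0.203], TCP at [0.162, -0.525, 0.231] pointing down, gripper open.
Joint ranges: [-3.14, 3.14], [-0.91, 2.08], [0.19, 2.58], [-1.22, 4.36], [0.22, 2.71], [-3.12, 3.12]. Speed limits (rad/s): [2.57, 2.57, 3.14, 3.14, 3.14, 3.14].

### API

Orientations are given as a 3x3 rotation matrix whose columns are the frame's x, y, z axes.
In Python, from plant import robot, vision gives the robot as it stands.
- The arm moves only by the shell command python3 -m crank 'ROWS' [OPENING] [FORCE]. ROWS is JSON, a list of rows, each an object of numbers: "dx", "dy", "dz": the shift along the tool's x, y, z in mm; "rx", "ry", "rz": the turn, a rotation vector about the tool's x, y, z in degrees. A call has 1 to 12 rows; each row shifts and turns the commanded pose from where the row before left it, along the tool's axes as they then stand; what a row does not reach is not made up. A row lasts 1/12 s, in which the tool goes at most 41.7 mm and 7.16 degrees, less where a joint would pass 70% of its speed; a pose out of reach is approached as far as the arm can. A call with a gripper value outside its range is refused whole. OPENING is the opening, from 0 (shut) to 1 (fully open), set as the call begins (- or left out, the last holds). The fingers move at their own pace and stop on an object; FORCE is the grip in N (left out, the last holds). Time passes only in rows, so rows that do not move let the fingers close. It gives the time, the measured TCP pose, the force, the opening and the grip force at its end, in the units of the state.
- robot.read_state(): the state, without advancing time (a new reading comes with each control period).
- vision.get_image(name): name is "side" or "top" or "wrist"; returns (picture, depth): 384x512x3 uint8, red, green, blue; 384x512 float32, m along the optical axis (not along the pixel's ray), 0 where there is no reading.
- vision.camera_params(name): a dict with "fx", "fy", "cx", "cy" (pixels), "position" and "orientation" of the camera in the world. Camera axes: x right, y up, looking along -z (the intrinsics and any distortion apply to the point x, -y, -z); pixel columns grow to the right and rows downward; lengths in m; the calibration is good to about 2 mm. A picture is of the moment at which its call begins: read the wrist's pose just before it. camera_params takes no time and is no camera call; for the wrist camera it gives the pose at the moment of the call.
- robot.sign_off(): hands the job in; it is judged then, once.
The state is a dict: "time_s": time; "q": joint angles; "qvel": joint speeds; "joint_torque": joint torques, N m; "position": TCP position; "tool_rot": TCP orientation; "force": force on the tool from outside, world axes, zero at the start; "moment": the same for the moment, N m; "width": finger opening in m; "finger_force": force on a finger pad.
Only numpy, scipy, OpenCV 4.12 (cv2) and the standard library are available. Lean on these libraries where they do the work, as an engineer would, in place of code of your own. Each camera call takes 0.05 s, during which the arm holds its last target. There are 200 camera calls.

## Working session

There is one attempt and no reset: what is moved stays moved. The work goes in short steps, Python scripts to look and compute and a shell command to move; the robot and the scene stay as the last step left them, time stands still between calls to the robot, and variables do not carry over. Pictures are saved under pics/ and viewed, at most 10 in all, crops included, and the job is handed in when it is done.

```bash
mkdir -p pics; ls
python3 - <<'E'
from plant import robot, vision
import cv2,numpy as np
for n in("top","side"):
    im,d=vision.get_image(n); p=vision.camera_params(n); print(n,p)
    cv2.imwrite(f"pics/{n}0.png",im[:,:,::-1]); np.savez(f"{n}0.npz",im=im,d=d)
s=robot.read_state();print(s["time_s"],s["position"],s["tool_rot"],s["force"])
E
```

```text
pics
top {'fx': 377.6115149387175, 'fy': 377.6115149387175, 'cx': 258.52851823404995, 'cy': 193.07226545203235, 'position': array([ 0.39659433, -0.01831648,  1.47253591]), 'orientation': array([[ 0.02458431,  0.99084453, -0.13275062],
       [-0.99969719,  0.02422468, -0.00432367],
       [-0.00106824,  0.13281671,  0.99114004]])}
side {'fx': 449.1018914249387, 'fy': 449.1018914249387, 'cx': 253.30042145654215, 'cy': 188.26459951148783, 'position': array([0.46861889, 1.19740613, 0.93655022]), 'orientation': array([[-0.99702388,  0.03599144, -0.06817623],
       [-0.07654206, -0.56770416,  0.81966658],
       [-0.00920295,  0.8224455 ,  0.56876947]])}
0.1 [ 0.16240494 -0.52497233  0.23056153] [[ 9.55395444e-01  2.95329520e-01 -1.43140016e-04]
 [ 2.95329346e-01 -9.55394082e-01  1.65066469e-03]
 [ 3.50734885e-04 -1.61931097e-03 -9.99998627e-01]] [0.33088103 0.75363665 0.24484464]
```

View pics/top0.png

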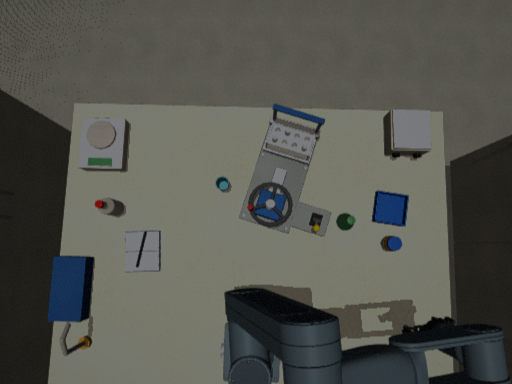

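View pics/side0.png

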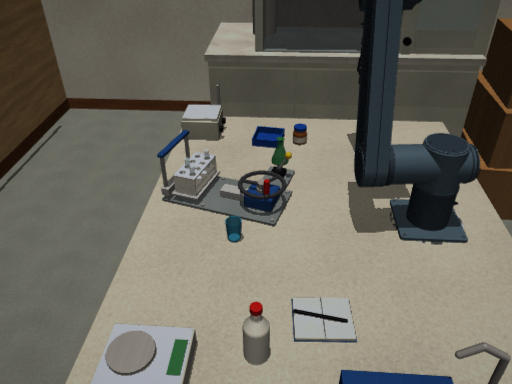

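The top view shows the wheel at about (270,204), the red handle at (251,208), the yellow ball at (316,228), the flask at (346,221) and the beaker at (223,184). In the side view the handle is at about (266,187) and the ball at (288,155).

```bash
cat > h.py <<'E'
import numpy as np,cv2
from plant import robot,vision
def ray(n,u,v,p=None):
    p=p or vision.camera_params(n)
    d=np.array([(u-p["cx"])/p["fx"],-(v-p["cy"])/p["fy"],-1.]); return p["position"],p["orientation"]@d
def onz(n,u,v,z,p=None):
    o,d=ray(n,u,v,p); return o+d*(z-o[2])/d[2]
def hsvmask(im,lo,hi):
    return cv2.inRange(cv2.cvtColor(im,cv2.COLOR_RGB2HSV),np.array(lo),np.array(hi))
def red(im): return hsvmask(im,(0,150,60),(6,255,255))|hsvmask(im,(174,150,60),(180,255,255))
def yel(im): return hsvmask(im,(22,150,80),(34,255,255))
def blobs(m):
    n,l,s,c=cv2.connectedComponentsWithStats(m)
    return [(s[i].tolist(),c[i].round(2).tolist()) for i in range(1,n) if s[i][4]>5]
E
python3 - <<'E'
from h import *
for n in("top","side"):
    im=np.load(n+"0.npz")["im"]
    print(n,"red",blobs(red(im)),"yel",blobs(yel(im)))
    print([onz(n,*c,0.125).round(4).tolist() for s,c in blobs(red(im))],[onz(n,*c,0.103).round(4).tolist() for s,c in blobs(yel(im))])
im=np.load("top0.npz")["im"]; 
m=hsvmask(im,(0,0,0),(180,255,75)); c=m[175:235,240:300]
# wheel rim ellipse: outermost dark ring
k=cv2.findContours(m[175:235,240:300],cv2.RETR_LIST,cv2.CHAIN_APPROX_NONE)[0]
for q in k:
    if len(q)>25:
        e=cv2.fitEllipse(q); print(len(q),e, onz("top",e[0][0]+240,e[0][1]+175,0.092))
d=np.load("top0.npz")["d"]
cv2.imwrite("pics/crop.png",cv2.resize(im[95:255,200:380,::-1],None,fx=4,fy=4,interpolation=cv2.INTER_CUBIC))
E
```

```text
top red [([95, 200, 8, 8, 49], [98.53, 203.57]), ([248, 204, 5, 6, 26], [250.0, 206.5])] yel [([313, 225, 7, 7, 35], [316.2, 227.83])]
[[0.525, 0.5607, 0.125], [0.5278, 0.0169, 0.125]] [[0.4584, -0.2238, 0.103]]
side red [([264, 179, 6, 16, 75], [266.05, 186.05]), ([250, 302, 12, 14, 139], [255.46, 308.3])] yel [([285, 152, 6, 6, 31], [287.68, 154.58])]
[[0.5261, 0.0129, 0.125], [0.5239, 0.5097, 0.125]] [[0.4597, -0.2276, 0.103]]
36 ((24.712526321411133, 44.13558578491211), (4.301827907562256, 18.52117156982422), 108.02359008789062) [ 0.48597382 -0.03725134  0.092     ]
34 ((44.869388580322266, 33.0243034362793), (5.37995719909668, 17.59271240234375), 15.061962127685547) [ 0.52853038 -0.11026822  0.092     ]
182 ((29.536327362060547, 27.80169677734375), (28.697891235351562, 31.03040885925293), 25.851242065429688) [ 0.54641591 -0.05363215  0.092     ]
133 ((30.330142974853516, 29.30193519592285), (42.8609504699707, 44.63011932373047), 161.53729248046875) [ 0.54094658 -0.05666237  0.092     ]
```

View pics/crop.png

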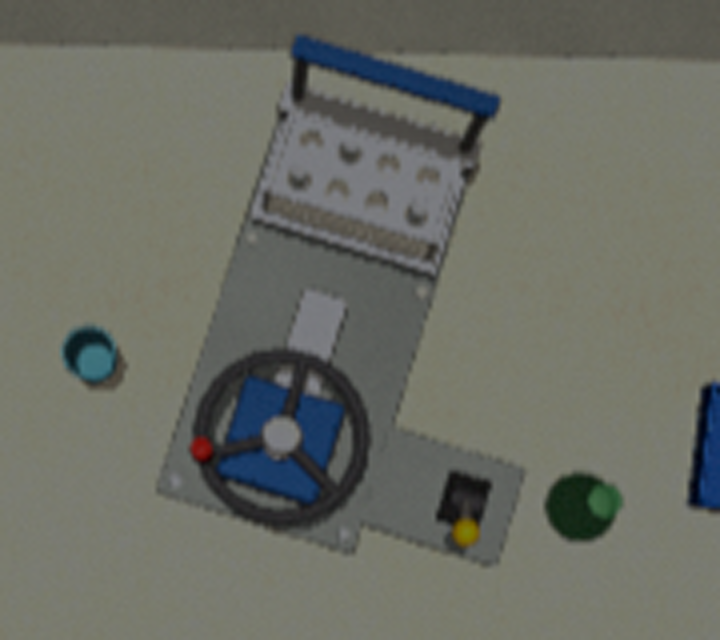

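Wheel centre is about (0.541,-0.057) and the handle about (0.527,0.015), which gives a radius of 73 mm against the expected 75. The lift's yaw is about -16°, and the ball prediction agrees within 4 mm. I'll move above the handle and turn the tool so its x axis points at the wheel's axis.

```bash
R10='{"dx":25.4,"dy":-20.4}'; 
python3 -m crank '[{"dx":25.4,"dy":-20.4},{"dx":25.4,"dy":-20.4},{"dx":25.4,"dy":-20.4},{"dx":25.4,"dy":-20.4},{"dx":25.4,"dy":-20.4},{"dx":25.4,"dy":-20.4},{"dx":25.4,"dy":-20.4},{"dx":25.4,"dy":-20.4},{"dx":25.4,"dy":-20.4},{"dx":25.4,"dy":-20.4}]' 0.5
python3 -m crank '[{"dx":25.4,"dy":-20.4},{"dx":25.4,"dy":-20.4},{"dx":25.4,"dy":-20.4},{"dx":25.4,"dy":-20.4},{"dx":25.4,"dy":-20.4},{"dx":25.4,"dy":-20.4},{"dx":25.4,"dy":-20.4},{"dx":25.4,"dy":-20.4},{"dx":25.4,"dy":-20.4},{"dx":25.4,"dy":-20.4}]'
python3 -m crank '[{"rz":7},{"rz":7},{"rz":7},{"rz":7},{"rz":7},{"rz":7},{"rz":7},{"rz":7},{"rz":7},{"rz":7},{"rz":7},{"rz":7}]'
python3 -m crank '[{"rz":6},{"rz":6},{},{}]'
python3 - <<'E'
from h import *
p=vision.camera_params("wrist"); im,d=vision.get_image("wrist"); cv2.imwrite("pics/w1.png",im[:,:,::-1])
print(p["position"],blobs(red(im)))
print([onz("wrist",*c,0.15,p).round(4) for s,c in blobs(red(im))]); print(p)
E
```

```text
[ 0.22538804 -0.50505055  0.373687  ] []
[]
{'fx': 310.3373995469288, 'fy': 310.3373995469288, 'cx': 259.84017279748184, 'cy': 194.2861135393445, 'position': array([ 0.22538804, -0.50505055,  0.373687  ]), 'orientation': array([[ 0.29625045,  0.92209237,  0.24896052],
       [-0.95510957,  0.28632949,  0.07603377],
       [-0.00117458, -0.26030961,  0.96552448]])}validation failed for argument at $[0]...
validation failed for argument at $[0]...
validation failed for argument at $[0]...
validation failed for argument at $[0]...
```

View pics/w1.png

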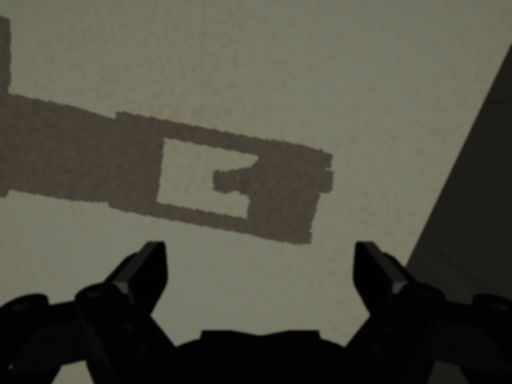

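The arm did not move, and the wrist picture shows only bench and shadow. The rows were refused, probably because each one needs all six numbers.

```bash
python3 -m crank '[{"dx":25.4,"dy":-20.4,"dz":0,"rx":0,"ry":0,"rz":0}]' 0.5
```

```text
time_s: 0.23
position: [0.1784, -0.5019, 0.2306]
tool_rot: [[0.956, 0.292, -0.002], [0.292, -0.956, -0.002], [-0.002, 0.002, -1.0]]
force: [0.6, -0.3, 0.1]
width: 0.0753
finger_force: 0.0
```

```bash
python3 -m crank '[{"dx":25.4,"dy":-20.4,"dz":0,"rx":0,"ry":0,"rz":0},{"dx":25.4,"dy":-20.4,"dz":0,"rx":0,"ry":0,"rz":0},{"dx":25.4,"dy":-20.4,"dz":0,"rx":0,"ry":0,"rz":0},{"dx":25.4,"dy":-20.4,"dz":0,"rx":0,"ry":0,"rz":0},{"dx":25.4,"dy":-20.4,"dz":0,"rx":0,"ry":0,"rz":0},{"dx":25.4,"dy":-20.4,"dz":0,"rx":0,"ry":0,"rz":0},{"dx":25.4,"dy":-20.4,"dz":0,"rx":0,"ry":0,"rz":0},{"dx":25.4,"dy":-20.4,"dz":0,"rx":0,"ry":0,"rz":0},{"dx":25.4,"dy":-20.4,"dz":0,"rx":0,"ry":0,"rz":0},{"dx":25.4,"dy":-20.4,"dz":0,"rx":0,"ry":0,"rz":0}]' &&
python3 -m crank '[{"dx":25.4,"dy":-20.4,"dz":0,"rx":0,"ry":0,"rz":0},{"dx":25.4,"dy":-20.4,"dz":0,"rx":0,"ry":0,"rz":0},{"dx":25.4,"dy":-20.4,"dz":0,"rx":0,"ry":0,"rz":0},{"dx":25.4,"dy":-20.4,"dz":0,"rx":0,"ry":0,"rz":0},{"dx":25.4,"dy":-20.4,"dz":0,"rx":0,"ry":0,"rz":0},{"dx":25.4,"dy":-20.4,"dz":0,"rx":0,"ry":0,"rz":0},{"dx":25.4,"dy":-20.4,"dz":0,"rx":0,"ry":0,"rz":0},{"dx":25.4,"dy":-20.4,"dz":0,"rx":0,"ry":0,"rz":0},{"dx":25.4,"dy":-20.4,"dz":0,"rx":0,"ry":0,"rz":0}]' &&
python3 -m crank '[{"dx":0,"dy":0,"dz":0,"rx":0,"ry":0,"rz":7},{"dx":0,"dy":0,"dz":0,"rx":0,"ry":0,"rz":7},{"dx":0,"dy":0,"dz":0,"rx":0,"ry":0,"rz":7},{"dx":0,"dy":0,"dz":0,"rx":0,"ry":0,"rz":7},{"dx":0,"dy":0,"dz":0,"rx":0,"ry":0,"rz":7},{"dx":0,"dy":0,"dz":0,"rx":0,"ry":0,"rz":7},{"dx":0,"dy":0,"dz":0,"rx":0,"ry":0,"rz":7},{"dx":0,"dy":0,"dz":0,"rx":0,"ry":0,"rz":7},{"dx":0,"dy":0,"dz":0,"rx":0,"ry":0,"rz":7},{"dx":0,"dy":0,"dz":0,"rx":0,"ry":0,"rz":7},{"dx":0,"dy":0,"dz":0,"rx":0,"ry":0,"rz":7},{"dx":0,"dy":0,"dz":0,"rx":0,"ry":0,"rz":7}]' &&
python3 -m crank '[{"dx":0,"dy":0,"dz":0,"rx":0,"ry":0,"rz":6},{"dx":0,"dy":0,"dz":0,"rx":0,"ry":0,"rz":6},{"dx":0,"dy":0,"dz":0,"rx":0,"ry":0,"rz":0},{"dx":0,"dy":0,"dz":0,"rx":0,"ry":0,"rz":0}]'
python3 - <<'E'
from h import *
s=robot.read_state();print(s["time_s"],s["q"],s["position"],s["tool_rot"])
p=vision.camera_params("wrist"); im,d=vision.get_image("wrist"); cv2.imwrite("pics/w2.png",im[:,:,::-1])
b=blobs(red(im));print(p["position"],b)
print([onz("wrist",*c,0.15,p).round(4) for s,c in b])
E
```

```text
time_s: 1.07
position: [0.3636, -0.227, 0.2313]
tool_rot: [[0.955, 0.295, -0.0], [0.295, -0.955, 0.0], [-0.0, -0.0, -1.0]]
force: [0.6, -0.9, -0.3]
width: 0.0426
finger_force: 0.0
time_s: 1.82
position: [0.5278, 0.016, 0.2311]
tool_rot: [[0.955, 0.296, -0.0], [0.296, -0.955, 0.0], [-0.0, -0.0, -1.0]]
force: [0.9, -0.1, 0.7]
width: 0.043
finger_force: 0.0
time_s: 2.82
position: [0.5271, 0.0144, 0.231]
tool_rot: [[0.388, -0.922, -0.001], [-0.922, -0.388, 0.0], [-0.0, 0.001, -1.0]]
force: [-0.9, 0.1, 0.8]
width: 0.0429
finger_force: 0.0
time_s: 3.15
position: [0.5271, 0.0144, 0.2311]
tool_rot: [[0.197, -0.98, -0.001], [-0.98, -0.197, 0.0], [-0.0, 0.001, -1.0]]
force: [0.1, 0.8, 0.3]
width: 0.0428
finger_force: 0.0
3.15 [-1.84422139e-01  2.18329636e-01  1.58853848e+00 -4.25296075e-05
  1.33525992e+00  2.75902577e+00] [0.52714127 0.01436253 0.23107172] [[ 1.96860412e-01 -9.80431381e-01 -5.33892259e-04]
 [-9.80431513e-01 -1.96860470e-01  5.75245061e-05]
 [-1.61501112e-04  5.12120497e-04 -9.99999856e-01]]
[ 0.54013777 -0.04960866  0.37416693] [([249, 192, 23, 23, 417], [259.93, 202.91])]
[array([0.5268, 0.0164, 0.15  ])]
```

View pics/w2.png

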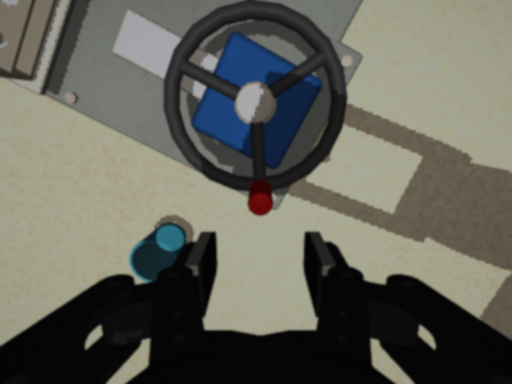

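The wrist view shows the handle at (260,203) between the fingers, which are at columns 212 and 308. The rim centre is near (255,98), and the beaker is to the side at (160,250), below tip height. I'll fix the wheel centre from the rim.

Run:
```python
from h import *
p=vision.camera_params("wrist"); im=cv2.imread("pics/w2.png")[:,:,::-1]
m=cv2.inRange(cv2.cvtColor(im,cv2.COLOR_RGB2GRAY),0,62)
m[:, :][red(np.ascontiguousarray(im))>0]=0
m[215:]=0
k=cv2.findContours(m,cv2.RETR_EXTERNAL,cv2.CHAIN_APPROX_NONE)[0]
for q in k:
    if len(q)>150:
        e=cv2.fitEllipse(q); c=onz("wrist",*e[0],.092,p); print(len(q),e,c, np.hypot(*(c-[.5268,.0164,0.092])[:2]))
```

```text
540 ((254.84457397460938, 96.50482940673828), (180.43069458007812, 192.0934600830078), 175.41546630859375) [ 0.54675899 -0.06018953  0.092     ] 0.07914744025653266
218 ((66.05107879638672, 41.463409423828125), (16.741527557373047, 138.39328002929688), 18.758220672607422) [ 0.70909067 -0.07196522  0.092     ] 0.2025791238285686
363 ((29.931264877319336, 42.34088897705078), (26.273820877075195, 110.77232360839844), 21.146034240722656) [ 0.73852348 -0.06533915  0.092     ] 0.22695400082092118
```

```bash
python3 -m crank '[{"dx":-2,"dy":0,"dz":14.5,"rx":0,"ry":0,"rz":0},{"dx":0,"dy":0,"dz":14.5,"rx":0,"ry":0,"rz":0},{"dx":0,"dy":0,"dz":14.5,"rx":0,"ry":0,"rz":0},{"dx":0,"dy":0,"dz":14.5,"rx":0,"ry":0,"rz":0},{"dx":0,"dy":0,"dz":14.5,"rx":0,"ry":0,"rz":0},{"dx":0,"dy":0,"dz":14.5,"rx":0,"ry":0,"rz":0},{"dx":0,"dy":0,"dz":14.5,"rx":0,"ry":0,"rz":0},{"dx":0,"dy":0,"dz":14.5,"rx":0,"ry":0,"rz":0},{"dx":0,"dy":0,"dz":0,"rx":0,"ry":0,"rz":0}]' &&
python3 -m crank '[{"dx":0.1,"dy":3.93,"dz":0,"rx":0,"ry":0,"rz":-3},{"dx":0.1,"dy":3.93,"dz":0,"rx":0,"ry":0,"rz":-3},{"dx":0.1,"dy":3.93,"dz":0,"rx":0,"ry":0,"rz":-3},{"dx":0.1,"dy":3.93,"dz":0,"rx":0,"ry":0,"rz":-3},{"dx":0.1,"dy":3.93,"dz":0,"rx":0,"ry":0,"rz":-3},{"dx":0.1,"dy":3.93,"dz":0,"rx":0,"ry":0,"rz":-3},{"dx":0.1,"dy":3.93,"dz":0,"rx":0,"ry":0,"rz":-3},{"dx":0.1,"dy":3.93,"dz":0,"rx":0,"ry":0,"rz":-3},{"dx":0.1,"dy":3.93,"dz":0,"rx":0,"ry":0,"rz":-3},{"dx":0.1,"dy":3.93,"dz":0,"rx":0,"ry":0,"rz":-3},{"dx":0.1,"dy":3.93,"dz":0,"rx":0,"ry":0,"rz":-3},{"dx":0.1,"dy":3.93,"dz":0,"rx":0,"ry":0,"rz":-3}]'
python3 - <<'E'
from h import *
s=robot.read_state()
c=np.array([.5431,-.0568]);v=s["position"][:2]-c;print("r",np.hypot(*v),"phi",np.degrees(np.arctan2(v[1],v[0])),"yaw+180",np.degrees(np.arctan2(s["tool_rot"][1,0],s["tool_rot"][0,0]))+180)
p=vision.camera_params("wrist"); im,d=vision.get_image("wrist"); b=blobs(red(im));print([(x,onz("wrist",*x[1],0.15,p).round(4)) for x in b])
E
```

```text
time_s: 3.95
position: [0.5249, 0.0166, 0.1126]
tool_rot: [[0.196, -0.981, -0.005], [-0.981, -0.196, 0.001], [-0.002, 0.005, -1.0]]
force: [-0.6, -0.6, 0.1]
width: 0.0427
finger_force: 0.0
time_s: 4.95
position: [0.4883, -0.0065, 0.1167]
tool_rot: [[0.736, -0.677, 0.004], [-0.677, -0.736, -0.0], [0.004, -0.003, -1.0]]
force: [4.2, 1.5, -0.2]
width: 0.0427
finger_force: 1.7
r 0.07438366752262893 phi 137.4647857229741 yaw+180 137.42092598396795
[(([208, 233, 47, 66, 1851], [231.58, 271.96]), array([ 0.499 , -0.0008,  0.15  ])), (([255, 247, 1, 9, 9], [255.0, 251.0]), array([ 0.4994, -0.0137,  0.15  ]))]
```

```bash
python3 -m crank '[{"dx":0.1,"dy":3.93,"dz":0,"rx":0,"ry":0,"rz":-3},{"dx":0.1,"dy":3.93,"dz":0,"rx":0,"ry":0,"rz":-3},{"dx":0.1,"dy":3.93,"dz":0,"rx":0,"ry":0,"rz":-3},{"dx":0.1,"dy":3.93,"dz":0,"rx":0,"ry":0,"rz":-3},{"dx":0.1,"dy":3.93,"dz":0,"rx":0,"ry":0,"rz":-3},{"dx":0.1,"dy":3.93,"dz":0,"rx":0,"ry":0,"rz":-3},{"dx":0.1,"dy":3.93,"dz":0,"rx":0,"ry":0,"rz":-3},{"dx":0.1,"dy":3.93,"dz":0,"rx":0,"ry":0,"rz":-3},{"dx":0.1,"dy":3.93,"dz":0,"rx":0,"ry":0,"rz":-3},{"dx":0.1,"dy":3.93,"dz":0,"rx":0,"ry":0,"rz":-3},{"dx":0.1,"dy":3.93,"dz":0,"rx":0,"ry":0,"rz":-3},{"dx":0.1,"dy":3.93,"dz":0,"rx":0,"ry":0,"rz":-3}]' &&
python3 -m crank '[{"dx":0.1,"dy":3.93,"dz":0,"rx":0,"ry":0,"rz":-3},{"dx":0.1,"dy":3.93,"dz":0,"rx":0,"ry":0,"rz":-3},{"dx":0.1,"dy":3.93,"dz":0,"rx":0,"ry":0,"rz":-3},{"dx":0.1,"dy":3.93,"dz":0,"rx":0,"ry":0,"rz":-3},{"dx":0.1,"dy":3.93,"dz":0,"rx":0,"ry":0,"rz":-3},{"dx":0.1,"dy":3.93,"dz":0,"rx":0,"ry":0,"rz":-3},{"dx":0.1,"dy":3.93,"dz":0,"rx":0,"ry":0,"rz":-3},{"dx":0.1,"dy":3.93,"dz":0,"rx":0,"ry":0,"rz":-3},{"dx":0.1,"dy":3.93,"dz":0,"rx":0,"ry":0,"rz":-3},{"dx":0.1,"dy":3.93,"dz":0,"rx":0,"ry":0,"rz":-3},{"dx":0.1,"dy":3.93,"dz":0,"rx":0,"ry":0,"rz":-3},{"dx":0.1,"dy":3.93,"dz":0,"rx":0,"ry":0,"rz":-3}]'
python3 - <<'E'
from h import *
s=robot.read_state()
c=np.array([.5431,-.0568]);v=s["position"][:2]-c;print("r",np.hypot(*v),"phi",np.degrees(np.arctan2(v[1],v[0]))%360,"yaw+180",np.degrees(np.arctan2(s["tool_rot"][1,0],s["tool_rot"][0,0]))+180)
p=vision.camera_params("wrist"); im,d=vision.get_image("wrist"); b=blobs(red(im));print([(x,onz("wrist",*x[1],0.15,p).round(4)) for x in b])
E
```

```text
time_s: 6.0
position: [0.4681, -0.0481, 0.1164]
tool_rot: [[0.993, -0.116, 0.003], [-0.116, -0.993, 0.001], [0.003, -0.001, -1.0]]
force: [3.0, 2.1, 0.8]
width: 0.0427
finger_force: 1.6
time_s: 7.0
position: [0.476, -0.0931, 0.1159]
tool_rot: [[0.872, 0.49, 0.0], [0.49, -0.872, 0.002], [0.001, -0.001, -1.0]]
force: [0.3, 3.5, 1.0]
width: 0.0428
finger_force: 1.6
r 0.07630007118826118 phi 208.38219900393275 yaw+180 209.32962555690705
[(([208, 212, 48, 78, 2625], [232.32, 254.1]), array([ 0.4819, -0.0771,  0.15  ])), (([255, 240, 1, 18, 18], [255.0, 248.5]), array([ 0.4882, -0.0836,  0.15  ]))]
```

```bash
python3 -m crank '[{"dx":0.2,"dy":3.93,"dz":0,"rx":0,"ry":0,"rz":-3},{"dx":0.2,"dy":3.93,"dz":0,"rx":0,"ry":0,"rz":-3},{"dx":0.2,"dy":3.93,"dz":0,"rx":0,"ry":0,"rz":-3},{"dx":0.2,"dy":3.93,"dz":0,"rx":0,"ry":0,"rz":-3},{"dx":0.2,"dy":3.93,"dz":0,"rx":0,"ry":0,"rz":-3},{"dx":0.2,"dy":3.93,"dz":0,"rx":0,"ry":0,"rz":-3},{"dx":0.2,"dy":3.93,"dz":0,"rx":0,"ry":0,"rz":-3},{"dx":0.2,"dy":3.93,"dz":0,"rx":0,"ry":0,"rz":-3},{"dx":0.2,"dy":3.93,"dz":0,"rx":0,"ry":0,"rz":-3},{"dx":0.2,"dy":3.93,"dz":0,"rx":0,"ry":0,"rz":-3},{"dx":0.2,"dy":3.93,"dz":0,"rx":0,"ry":0,"rz":-3},{"dx":0.2,"dy":3.93,"dz":0,"rx":0,"ry":0,"rz":-3}]' &&
python3 -m crank '[{"dx":0.1,"dy":3.93,"dz":0,"rx":0,"ry":0,"rz":-3},{"dx":0.1,"dy":3.93,"dz":0,"rx":0,"ry":0,"rz":-3},{"dx":0.1,"dy":3.93,"dz":0,"rx":0,"ry":0,"rz":-3},{"dx":0.1,"dy":3.93,"dz":0,"rx":0,"ry":0,"rz":-3},{"dx":0.1,"dy":3.93,"dz":0,"rx":0,"ry":0,"rz":-3},{"dx":0.1,"dy":3.93,"dz":0,"rx":0,"ry":0,"rz":-3},{"dx":0.1,"dy":3.93,"dz":0,"rx":0,"ry":0,"rz":-3},{"dx":0.1,"dy":3.93,"dz":0,"rx":0,"ry":0,"rz":-3},{"dx":0.1,"dy":3.93,"dz":0,"rx":0,"ry":0,"rz":-3},{"dx":0.1,"dy":3.93,"dz":0,"rx":0,"ry":0,"rz":-3},{"dx":0.1,"dy":3.93,"dz":0,"rx":0,"ry":0,"rz":-3},{"dx":0.1,"dy":3.93,"dz":0,"rx":0,"ry":0,"rz":-3}]'
python3 - <<'E'
from h import *
s=robot.read_state()
c=np.array([.5431,-.0568]);v=s["position"][:2]-c;print(s["q"][5],"r",np.hypot(*v),"phi",np.degrees(np.arctan2(v[1],v[0]))%360,"yaw+180",np.degrees(np.arctan2(s["tool_rot"][1,0],s["tool_rot"][0,0]))+180)
p=vision.camera_params("wrist"); im,d=vision.get_image("wrist"); b=blobs(red(im));print([(x,onz("wrist",*x[1],0.15,p).round(4)) for x in b])
E
```

```text
time_s: 8.05
position: [0.5089, -0.1244, 0.1154]
tool_rot: [[0.418, 0.908, -0.004], [0.908, -0.418, 0.0], [-0.001, -0.004, -1.0]]
force: [-6.2, -0.6, 2.4]
width: 0.0428
finger_force: 2.5
time_s: 9.05
position: [0.5553, -0.1313, 0.1153]
tool_rot: [[-0.196, 0.981, -0.004], [0.981, 0.196, -0.002], [-0.001, -0.004, -1.0]]
force: [-5.0, -4.7, -1.0]
width: 0.043
finger_force: 2.7
-0.6210498080778014 r 0.07547505816653992 phi 279.3128723489947 yaw+180 281.28200596164186
[(([207, 216, 48, 80, 2809], [232.34, 258.47]), array([ 0.543 , -0.1217,  0.15  ])), (([255, 246, 1, 8, 8], [255.0, 249.5]), array([ 0.5508, -0.1163,  0.15  ]))]
```

```bash
python3 -m crank '[{"dx":0,"dy":-5,"dz":0,"rx":0,"ry":0,"rz":0},{"dx":0,"dy":-5,"dz":0,"rx":0,"ry":0,"rz":0},{"dx":0,"dy":-1,"dz":0,"rx":0,"ry":0,"rz":0},{"dx":0,"dy":0,"dz":-20,"rx":0,"ry":0,"rz":0},{"dx":0,"dy":0,"dz":-20,"rx":0,"ry":0,"rz":0},{"dx":0,"dy":0,"dz":-20,"rx":0,"ry":0,"rz":0},{"dx":0,"dy":0,"dz":-20,"rx":0,"ry":0,"rz":0},{"dx":0,"dy":0,"dz":0,"rx":0,"ry":0,"rz":0}]' &&
python3 -m crank '[{"dx":0,"dy":0,"dz":0,"rx":0,"ry":0,"rz":7},{"dx":0,"dy":0,"dz":0,"rx":0,"ry":0,"rz":7},{"dx":0,"dy":0,"dz":0,"rx":0,"ry":0,"rz":7},{"dx":0,"dy":0,"dz":0,"rx":0,"ry":0,"rz":7},{"dx":0,"dy":0,"dz":0,"rx":0,"ry":0,"rz":7},{"dx":0,"dy":0,"dz":0,"rx":0,"ry":0,"rz":7},{"dx":0,"dy":0,"dz":0,"rx":0,"ry":0,"rz":7},{"dx":0,"dy":0,"dz":0,"rx":0,"ry":0,"rz":7},{"dx":0,"dy":0,"dz":0,"rx":0,"ry":0,"rz":7},{"dx":0,"dy":0,"dz":0,"rx":0,"ry":0,"rz":7},{"dx":0,"dy":0,"dz":0,"rx":0,"ry":0,"rz":7},{"dx":0,"dy":0,"dz":0,"rx":0,"ry":0,"rz":7}]' &&
python3 -m crank '[{"dx":0,"dy":0,"dz":0,"rx":0,"ry":0,"rz":7},{"dx":0,"dy":0,"dz":0,"rx":0,"ry":0,"rz":7},{"dx":0,"dy":0,"dz":0,"rx":0,"ry":0,"rz":7},{"dx":0,"dy":0,"dz":0,"rx":0,"ry":0,"rz":7},{"dx":0,"dy":0,"dz":0,"rx":0,"ry":0,"rz":7},{"dx":0,"dy":0,"dz":0,"rx":0,"ry":0,"rz":7},{"dx":0,"dy":0,"dz":0,"rx":0,"ry":0,"rz":7},{"dx":0,"dy":0,"dz":0,"rx":0,"ry":0,"rz":7},{"dx":0,"dy":0,"dz":0,"rx":0,"ry":0,"rz":7},{"dx":0,"dy":0,"dz":0,"rx":0,"ry":0,"rz":7},{"dx":0,"dy":0,"dz":0,"rx":0,"ry":0,"rz":7},{"dx":0,"dy":0,"dz":0,"rx":0,"ry":0,"rz":7}]' &&
python3 -m crank '[{"dx":0,"dy":0,"dz":0,"rx":0,"ry":0,"rz":6},{"dx":0,"dy":0,"dz":0,"rx":0,"ry":0,"rz":6},{"dx":0,"dy":0,"dz":0,"rx":0,"ry":0,"rz":0},{"dx":0,"dy":0,"dz":0,"rx":0,"ry":0,"rz":0}]'
python3 - <<'E'
from h import *
s=robot.read_state()
c=np.array([.5431,-.0568]);v=s["position"][:2]-c;print(s["q"][5],"r",np.hypot(*v),"phi",np.degrees(np.arctan2(v[1],v[0]))%360,"yaw",np.degrees(np.arctan2(s["tool_rot"][1,0],s["tool_rot"][0,0]))%360)
for n in("wrist","top"):
    p=vision.camera_params(n); im,d=vision.get_image(n); b=blobs(red(im))
    for x in b: q=onz(n,*x[1],0.15,p); print(n,x,q.round(4),np.hypot(*(q[:2]-c)),np.degrees(np.arctan2(*(q[:2]-c)[::-1]))%360)
E
```

```text
time_s: 9.77
position: [0.548, -0.1331, 0.2]
tool_rot: [[-0.193, 0.981, 0.007], [0.981, 0.193, -0.003], [-0.004, 0.007, -1.0]]
force: [0.2, 0.2, 0.5]
width: 0.0423
finger_force: 0.0
time_s: 10.77
position: [0.5454, -0.132, 0.1946]
tool_rot: [[0.957, 0.289, -0.001], [0.289, -0.957, 0.001], [-0.0, -0.001, -1.0]]
force: [0.2, -0.9, 0.4]
width: 0.0426
finger_force: 0.0
time_s: 11.77
position: [0.5455, -0.132, 0.1946]
tool_rot: [[0.387, -0.922, -0.001], [-0.922, -0.387, 0.001], [-0.001, 0.0, -1.0]]
force: [0.1, -0.6, 0.0]
width: 0.0429
finger_force: 0.0
time_s: 12.1
position: [0.5456, -0.1321, 0.1948]
tool_rot: [[0.196, -0.981, -0.001], [-0.981, -0.196, 0.0], [-0.001, 0.0, -1.0]]
force: [-0.9, 0.3, -0.6]
width: 0.0424
finger_force: 0.0
2.507544392045386 r 0.07534868235543753 phi 271.8788137663972 yaw 281.3238270269428
wrist ([248, 204, 28, 29, 623], [260.94, 217.75]) [ 0.5448 -0.1312  0.15  ] 0.0744175894614787 271.28345056805983
top ([95, 200, 8, 8, 49], [98.53, 203.57]) [0.5227 0.5499 0.15  ] 0.6070533170105182 91.92922568164703
```

```bash
python3 -m crank '[{"dx":0,"dy":0,"dz":14,"rx":0,"ry":0,"rz":5},{"dx":0,"dy":0,"dz":13,"rx":0,"ry":0,"rz":5},{"dx":0,"dy":0,"dz":13,"rx":0,"ry":0,"rz":0},{"dx":0,"dy":0,"dz":13,"rx":0,"ry":0,"rz":0},{"dx":0,"dy":0,"dz":13,"rx":0,"ry":0,"rz":0},{"dx":0,"dy":0,"dz":13,"rx":0,"ry":0,"rz":0},{"dx":0,"dy":0,"dz":0,"rx":0,"ry":0,"rz":0}]' &&
python3 -m crank '[{"dx":-0.1,"dy":-3.93,"dz":0,"rx":0,"ry":0,"rz":-3},{"dx":-0.1,"dy":-3.93,"dz":0,"rx":0,"ry":0,"rz":-3},{"dx":-0.1,"dy":-3.93,"dz":0,"rx":0,"ry":0,"rz":-3},{"dx":-0.1,"dy":-3.93,"dz":0,"rx":0,"ry":0,"rz":-3},{"dx":-0.1,"dy":-3.93,"dz":0,"rx":0,"ry":0,"rz":-3},{"dx":-0.1,"dy":-3.93,"dz":0,"rx":0,"ry":0,"rz":-3},{"dx":-0.1,"dy":-3.93,"dz":0,"rx":0,"ry":0,"rz":-3},{"dx":-0.1,"dy":-3.93,"dz":0,"rx":0,"ry":0,"rz":-3},{"dx":-0.1,"dy":-3.93,"dz":0,"rx":0,"ry":0,"rz":-3},{"dx":-0.1,"dy":-3.93,"dz":0,"rx":0,"ry":0,"rz":-3},{"dx":-0.1,"dy":-3.93,"dz":0,"rx":0,"ry":0,"rz":-3},{"dx":-0.1,"dy":-3.93,"dz":0,"rx":0,"ry":0,"rz":-3}]' &&
python3 -m crank '[{"dx":-0.1,"dy":-3.93,"dz":0,"rx":0,"ry":0,"rz":-3},{"dx":-0.1,"dy":-3.93,"dz":0,"rx":0,"ry":0,"rz":-3},{"dx":-0.1,"dy":-3.93,"dz":0,"rx":0,"ry":0,"rz":-3},{"dx":-0.1,"dy":-3.93,"dz":0,"rx":0,"ry":0,"rz":-3},{"dx":-0.1,"dy":-3.93,"dz":0,"rx":0,"ry":0,"rz":-3},{"dx":-0.1,"dy":-3.93,"dz":0,"rx":0,"ry":0,"rz":-3},{"dx":-0.1,"dy":-3.93,"dz":0,"rx":0,"ry":0,"rz":-3},{"dx":-0.1,"dy":-3.93,"dz":0,"rx":0,"ry":0,"rz":-3},{"dx":-0.1,"dy":-3.93,"dz":0,"rx":0,"ry":0,"rz":-3},{"dx":-0.1,"dy":-3.93,"dz":0,"rx":0,"ry":0,"rz":-3},{"dx":-0.1,"dy":-3.93,"dz":0,"rx":0,"ry":0,"rz":-3},{"dx":-0.1,"dy":-3.93,"dz":0,"rx":0,"ry":0,"rz":-3}]'
cat > st.py <<'E'
from h import *
s=robot.read_state()
c=np.array([.5431,-.0568]);v=s["position"][:2]-c;print(s["q"][5],"r",np.hypot(*v),"phi",np.degrees(np.arctan2(v[1],v[0]))%360,"yaw",np.degrees(np.arctan2(s["tool_rot"][1,0],s["tool_rot"][0,0]))%360)
for n in("wrist","top"):
    p=vision.camera_params(n); im,d=vision.get_image(n); b=blobs(red(im))
    for x in b: q=onz(n,*x[1],0.15,p); print(n,x,q.round(4),np.hypot(*(q[:2]-c)),np.degrees(np.arctan2(*(q[:2]-c)[::-1]))%360)
E
python3 st.py
```

```text
time_s: 12.78
position: [0.5442, -0.1315, 0.1136]
tool_rot: [[0.022, -1.0, -0.004], [-1.0, -0.022, 0.002], [-0.002, 0.004, -1.0]]
force: [-1.9, -0.2, 0.2]
width: 0.0428
finger_force: 0.0
time_s: 13.78
position: [0.5893, -0.1181, 0.1168]
tool_rot: [[0.607, -0.794, -0.001], [-0.794, -0.607, -0.002], [0.0, 0.002, -1.0]]
force: [-2.7, -3.6, -0.7]
width: 0.0426
finger_force: 2.2
time_s: 14.78
position: [0.6172, -0.0808, 0.117]
tool_rot: [[0.958, -0.286, 0.002], [-0.286, -0.958, -0.003], [0.002, 0.002, -1.0]]
force: [1.4, -6.1, -3.0]
width: 0.0427
finger_force: 2.4
1.553796174945346 r 0.07787474525759361 phi 342.03018580278155 yaw 343.3916369607164
wrist ([266, 264, 45, 41, 1473], [288.09, 284.16]) [ 0.613  -0.0907  0.15  ] 0.07767975728773818 334.1459385098763
top ([95, 200, 8, 8, 49], [98.53, 203.57]) [0.5227 0.5499 0.15  ] 0.6070533170105182 91.92922568164703
```

```bash
python3 -m crank '[{"dx":-0.1,"dy":-3.93,"dz":0,"rx":0,"ry":0,"rz":-3},{"dx":-0.1,"dy":-3.93,"dz":0,"rx":0,"ry":0,"rz":-3},{"dx":-0.1,"dy":-3.93,"dz":0,"rx":0,"ry":0,"rz":-3},{"dx":-0.1,"dy":-3.93,"dz":0,"rx":0,"ry":0,"rz":-3},{"dx":-0.1,"dy":-3.93,"dz":0,"rx":0,"ry":0,"rz":-3},{"dx":-0.1,"dy":-3.93,"dz":0,"rx":0,"ry":0,"rz":-3},{"dx":-0.1,"dy":-3.93,"dz":0,"rx":0,"ry":0,"rz":-3},{"dx":-0.1,"dy":-3.93,"dz":0,"rx":0,"ry":0,"rz":-3},{"dx":-0.1,"dy":-3.93,"dz":0,"rx":0,"ry":0,"rz":-3},{"dx":-0.1,"dy":-3.93,"dz":0,"rx":0,"ry":0,"rz":-3},{"dx":-0.1,"dy":-3.93,"dz":0,"rx":0,"ry":0,"rz":-3},{"dx":-0.1,"dy":-3.93,"dz":0,"rx":0,"ry":0,"rz":-3}]' &&
python3 -m crank '[{"dx":-0.1,"dy":-3.93,"dz":0,"rx":0,"ry":0,"rz":-3},{"dx":-0.1,"dy":-3.93,"dz":0,"rx":0,"ry":0,"rz":-3},{"dx":-0.1,"dy":-3.93,"dz":0,"rx":0,"ry":0,"rz":-3},{"dx":-0.1,"dy":-3.93,"dz":0,"rx":0,"ry":0,"rz":-3},{"dx":-0.1,"dy":-3.93,"dz":0,"rx":0,"ry":0,"rz":-3},{"dx":-0.1,"dy":-3.93,"dz":0,"rx":0,"ry":0,"rz":-3},{"dx":-0.1,"dy":-3.93,"dz":0,"rx":0,"ry":0,"rz":-3},{"dx":-0.1,"dy":-3.93,"dz":0,"rx":0,"ry":0,"rz":-3},{"dx":-0.1,"dy":-3.93,"dz":0,"rx":0,"ry":0,"rz":-3},{"dx":-0.1,"dy":-3.93,"dz":0,"rx":0,"ry":0,"rz":-3},{"dx":-0.1,"dy":-3.93,"dz":0,"rx":0,"ry":0,"rz":-3},{"dx":-0.1,"dy":-3.93,"dz":0,"rx":0,"ry":0,"rz":-3}]'
python3 st.py
```

```text
time_s: 15.88
position: [0.6173, -0.0337, 0.1174]
tool_rot: [[0.944, 0.33, 0.005], [0.33, -0.944, -0.002], [0.004, 0.003, -1.0]]
force: [5.5, -3.3, -2.0]
width: 0.0427
finger_force: 2.6
time_s: 16.88
position: [0.5897, 0.0044, 0.1176]
tool_rot: [[0.57, 0.822, 0.006], [0.822, -0.57, -0.0], [0.003, 0.005, -1.0]]
force: [6.9, 0.7, -0.9]
width: 0.043
finger_force: 2.6
0.42347072420766924 r 0.07689733327047986 phi 52.68339463833834 yaw 55.27662023652435
wrist ([266, 260, 45, 41, 1450], [288.14, 279.66]) [ 0.5993 -0.0009  0.15  ] 0.07921446615004094 44.83756200416399
top ([95, 200, 8, 8, 48], [98.46, 203.54]) [0.5228 0.5502 0.15  ] 0.6073049979444525 91.91898608677492
```

```bash
python3 -m crank '[{"dx":-0.1,"dy":-3.93,"dz":0,"rx":0,"ry":0,"rz":-3},{"dx":-0.1,"dy":-3.93,"dz":0,"rx":0,"ry":0,"rz":-3},{"dx":-0.1,"dy":-3.93,"dz":0,"rx":0,"ry":0,"rz":-3},{"dx":-0.1,"dy":-3.93,"dz":0,"rx":0,"ry":0,"rz":-3},{"dx":-0.1,"dy":-3.93,"dz":0,"rx":0,"ry":0,"rz":-3},{"dx":-0.1,"dy":-3.93,"dz":0,"rx":0,"ry":0,"rz":-3},{"dx":-0.1,"dy":-3.93,"dz":0,"rx":0,"ry":0,"rz":-3},{"dx":-0.1,"dy":-3.93,"dz":0,"rx":0,"ry":0,"rz":-3},{"dx":-0.1,"dy":-3.93,"dz":0,"rx":0,"ry":0,"rz":-3},{"dx":-0.1,"dy":-3.93,"dz":0,"rx":0,"ry":0,"rz":-3},{"dx":-0.1,"dy":-3.93,"dz":0,"rx":0,"ry":0,"rz":-3},{"dx":-0.1,"dy":-3.93,"dz":0,"rx":0,"ry":0,"rz":-3}]' &&
python3 -m crank '[{"dx":-0.1,"dy":-3.93,"dz":0,"rx":0,"ry":0,"rz":-3},{"dx":-0.1,"dy":-3.93,"dz":0,"rx":0,"ry":0,"rz":-3},{"dx":-0.1,"dy":-3.93,"dz":0,"rx":0,"ry":0,"rz":-3},{"dx":-0.1,"dy":-3.93,"dz":0,"rx":0,"ry":0,"rz":-3},{"dx":-0.1,"dy":-3.93,"dz":0,"rx":0,"ry":0,"rz":-3},{"dx":-0.1,"dy":-3.93,"dz":0,"rx":0,"ry":0,"rz":-3},{"dx":0,"dy":0,"dz":0,"rx":0,"ry":0,"rz":0},{"dx":0,"dy":0,"dz":0,"rx":0,"ry":0,"rz":0}]'
python3 st.py
```

```text
time_s: 17.98
position: [0.5446, 0.0184, 0.1175]
tool_rot: [[-0.021, 1.0, 0.004], [1.0, 0.021, 0.001], [0.001, 0.004, -1.0]]
force: [4.9, 2.8, 0.9]
width: 0.043
finger_force: 2.4
time_s: 18.65
position: [0.5203, 0.0139, 0.117]
tool_rot: [[-0.326, 0.945, 0.001], [0.945, 0.326, 0.0], [-0.0, 0.001, -1.0]]
force: [1.5, 2.3, 1.8]
width: 0.0427
finger_force: 1.2
-0.5202744365379987 r 0.07430081277046893 phi 107.90743812155479 yaw 109.00734967058115
wrist ([266, 259, 45, 41, 1443], [288.05, 278.63]) [0.5304 0.0197 0.15  ] 0.07750676845649578 99.44849329324818
top ([95, 200, 8, 8, 49], [98.53, 203.57]) [0.5227 0.5499 0.15  ] 0.6070533170105182 91.92922568164703
```

```bash
python3 -m crank '[{"dx":-0.1,"dy":-3.93,"dz":0,"rx":0,"ry":0,"rz":-3},{"dx":0,"dy":0,"dz":0,"rx":0,"ry":0,"rz":0},{"dx":0,"dy":0,"dz":0,"rx":0,"ry":0,"rz":0},{"dx":0,"dy":5,"dz":0,"rx":0,"ry":0,"rz":0},{"dx":0,"dy":6,"dz":0,"rx":0,"ry":0,"rz":0},{"dx":0,"dy":0,"dz":0,"rx":0,"ry":0,"rz":0}]' &&
python3 -m crank '[{"dx":0,"dy":0,"dz":-20,"rx":0,"ry":0,"rz":0},{"dx":0,"dy":0,"dz":-24,"rx":0,"ry":0,"rz":0},{"dx":0,"dy":0,"dz":-24,"rx":0,"ry":0,"rz":0},{"dx":0,"dy":0,"dz":-24,"rx":0,"ry":0,"rz":0},{"dx":0,"dy":0,"dz":-24,"rx":0,"ry":0,"rz":0},{"dx":0,"dy":0,"dz":0,"rx":0,"ry":0,"rz":0},{"dx":0,"dy":0,"dz":0,"rx":0,"ry":0,"rz":0}]'
python3 st.py
```

```text
time_s: 19.25
position: [0.527, 0.0166, 0.116]
tool_rot: [[-0.377, 0.926, -0.001], [0.926, 0.377, -0.0], [0.0, -0.0, -1.0]]
force: [0.6, -0.1, -0.5]
width: 0.0425
finger_force: 0.0
time_s: 19.83
position: [0.527, 0.0163, 0.2334]
tool_rot: [[-0.377, 0.926, 0.002], [0.926, 0.377, -0.001], [-0.002, 0.002, -1.0]]
force: [0.1, 0.5, -0.1]
width: 0.0424
finger_force: 0.0
-0.5672498388310901 r 0.07488329656173363 phi 102.3834111045045 yaw 112.15980137231962
wrist ([248, 187, 24, 23, 438], [259.5, 198.04]) [0.5264 0.0184 0.15  ] 0.07706944433727675 102.476953557134
top ([95, 200, 8, 8, 49], [98.53, 203.57]) [0.5227 0.5499 0.15  ] 0.6070533170105182 91.92922568164703
```

The handle is back within about 2 mm of its start, one full turn on. Next is the clamp lever: shut the fingers, turn tool x along the lift's +x, and stand behind the ball.

```bash
python3 -m crank '[{"dx":0,"dy":0,"dz":0,"rx":0,"ry":0,"rz":7},{"dx":0,"dy":0,"dz":0,"rx":0,"ry":0,"rz":7},{"dx":0,"dy":0,"dz":0,"rx":0,"ry":0,"rz":7},{"dx":0,"dy":0,"dz":0,"rx":0,"ry":0,"rz":7},{"dx":0,"dy":0,"dz":0,"rx":0,"ry":0,"rz":7},{"dx":0,"dy":0,"dz":0,"rx":0,"ry":0,"rz":7},{"dx":0,"dy":0,"dz":0,"rx":0,"ry":0,"rz":7},{"dx":0,"dy":0,"dz":0,"rx":0,"ry":0,"rz":7},{"dx":0,"dy":0,"dz":0,"rx":0,"ry":0,"rz":7}]' 0 20 &&
python3 -m crank '[{"dx":0,"dy":0,"dz":0,"rx":0,"ry":0,"rz":7},{"dx":0,"dy":0,"dz":0,"rx":0,"ry":0,"rz":7},{"dx":0,"dy":0,"dz":0,"rx":0,"ry":0,"rz":7},{"dx":0,"dy":0,"dz":0,"rx":0,"ry":0,"rz":7},{"dx":0,"dy":0,"dz":0,"rx":0,"ry":0,"rz":7},{"dx":0,"dy":0,"dz":0,"rx":0,"ry":0,"rz":7},{"dx":0,"dy":0,"dz":0,"rx":0,"ry":0,"rz":7},{"dx":0,"dy":0,"dz":0,"rx":0,"ry":0,"rz":7},{"dx":0,"dy":0,"dz":0,"rx":0,"ry":0,"rz":7},{"dx":0,"dy":0,"dz":0,"rx":0,"ry":0,"rz":2.4}]' &&
python3 -m crank '[{"dx":-4.8,"dy":25.1,"dz":0,"rx":0,"ry":0,"rz":0},{"dx":-4.8,"dy":25.1,"dz":0,"rx":0,"ry":0,"rz":0},{"dx":-4.8,"dy":25.1,"dz":0,"rx":0,"ry":0,"rz":0},{"dx":-4.8,"dy":25.1,"dz":0,"rx":0,"ry":0,"rz":0},{"dx":-4.8,"dy":25.1,"dz":0,"rx":0,"ry":0,"rz":0},{"dx":-4.8,"dy":25.1,"dz":0,"rx":0,"ry":0,"rz":0},{"dx":-4.8,"dy":25.1,"dz":0,"rx":0,"ry":0,"rz":0},{"dx":-4.8,"dy":25.1,"dz":0,"rx":0,"ry":0,"rz":0},{"dx":-4.8,"dy":25.1,"dz":0,"rx":0,"ry":0,"rz":0},{"dx":-4.8,"dy":25.1,"dz":0,"rx":0,"ry":0,"rz":0},{"dx":0,"dy":0,"dz":0,"rx":0,"ry":0,"rz":0},{"dx":0,"dy":0,"dz":0,"rx":0,"ry":0,"rz":0}]'
cat > cl.py <<'E'
from h import *
import sys
s=robot.read_state();print(s["time_s"],"q6",s["q"][5])
p=vision.camera_params("wrist"); im,d=vision.get_image("wrist"); cv2.imwrite(f"pics/{sys.argv[1]}.png",im[:,:,::-1])
for n,i in(("wrist",im),("top",vision.get_image("top")[0])):
  for x in blobs(yel(i)):
    q=onz(n,*x[1],float(sys.argv[2]),p if n=="wrist" else None); t=s["tool_rot"].T@(q-s["position"])*1000; print(n,x,q.round(4),"in tool mm",t.round(1))
E
python3 cl.py w3 0.103
```

```text
time_s: 20.68
position: [0.5253, 0.0166, 0.2304]
tool_rot: [[0.658, 0.753, -0.004], [0.753, -0.658, 0.001], [-0.002, -0.003, -1.0]]
force: [-0.4, -0.1, -0.5]
width: 0.0001
finger_force: 0.0
time_s: 21.52
position: [0.5253, 0.0166, 0.2304]
tool_rot: [[0.958, -0.286, -0.004], [-0.286, -0.958, 0.001], [-0.004, 0.001, -1.0]]
force: [0.3, 0.3, 0.6]
width: -0.0002
finger_force: 0.0
time_s: 22.52
position: [0.4091, -0.2115, 0.2309]
tool_rot: [[0.959, -0.282, -0.002], [-0.282, -0.959, 0.002], [-0.003, -0.001, -1.0]]
force: [0.1, 0.5, 0.6]
width: -0.0002
finger_force: 0.0
22.5167 q6 1.136778981990658
wrist ([243, 112, 27, 27, 561], [255.81, 125.39]) [ 0.4612 -0.2225  0.103 ] in tool mm [ 53.5  -4.  127.7]
top ([313, 225, 5, 5, 15], [314.93, 226.8]) [ 0.462  -0.2192  0.103 ] in tool mm [ 53.3  -7.3 127.7]
```

View pics/w3.png

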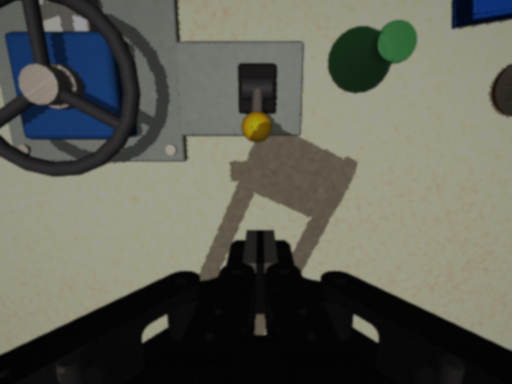

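The wrist view shows the ball at (256,125) dead ahead of the shut fingers (column 260). The lift's edges line up with the image, so the yaw is right, and the flask is well aside at (360,58). Contact is expected after about 30 mm of travel.

```bash
python3 -m crank '[{"dx":0,"dy":-4,"dz":12,"rx":0,"ry":0,"rz":0},{"dx":0,"dy":0,"dz":13,"rx":0,"ry":0,"rz":0},{"dx":0,"dy":0,"dz":13,"rx":0,"ry":0,"rz":0},{"dx":0,"dy":0,"dz":13,"rx":0,"ry":0,"rz":0},{"dx":0,"dy":0,"dz":13,"rx":0,"ry":0,"rz":0},{"dx":0,"dy":0,"dz":13,"rx":0,"ry":0,"rz":0},{"dx":0,"dy":0,"dz":13,"rx":0,"ry":0,"rz":0},{"dx":0,"dy":0,"dz":13,"rx":0,"ry":0,"rz":0},{"dx":0,"dy":0,"dz":13,"rx":0,"ry":0,"rz":0},{"dx":0,"dy":0,"dz":13,"rx":0,"ry":0,"rz":0},{"dx":0,"dy":0,"dz":5,"rx":0,"ry":0,"rz":0},{"dx":0,"dy":0,"dz":0,"rx":0,"ry":0,"rz":0}]' &&
python3 -m crank '[{"dx":4,"dy":0,"dz":0,"rx":0,"ry":0,"rz":0},{"dx":4,"dy":0,"dz":0,"rx":0,"ry":0,"rz":0},{"dx":4,"dy":0,"dz":0,"rx":0,"ry":0,"rz":0},{"dx":4,"dy":0,"dz":0,"rx":0,"ry":0,"rz":0},{"dx":4,"dy":0,"dz":0,"rx":0,"ry":0,"rz":0},{"dx":4,"dy":0,"dz":0,"rx":0,"ry":0,"rz":0},{"dx":4,"dy":0,"dz":0,"rx":0,"ry":0,"rz":0},{"dx":4,"dy":0,"dz":0,"rx":0,"ry":0,"rz":0},{"dx":4,"dy":0,"dz":0,"rx":0,"ry":0,"rz":0},{"dx":4,"dy":0,"dz":0,"rx":0,"ry":0,"rz":0},{"dx":4,"dy":0,"dz":0,"rx":0,"ry":0,"rz":0},{"dx":4,"dy":0,"dz":0,"rx":0,"ry":0,"rz":0}]' && python3 cl.py w4 0.108
```

```text
time_s: 23.62
position: [0.4107, -0.2055, 0.097]
tool_rot: [[0.961, -0.278, -0.003], [-0.278, -0.961, 0.002], [-0.003, -0.002, -1.0]]
force: [0.1, 0.0, 0.8]
width: 0.0
finger_force: 0.0
time_s: 24.62
position: [0.457, -0.2205, 0.0982]
tool_rot: [[0.96, -0.279, -0.001], [-0.279, -0.96, 0.001], [-0.002, -0.0, -1.0]]
force: [-4.4, 0.2, 3.1]
width: 0.0004
finger_force: 1.9
24.6167 q6 1.184706862727297
wrist ([237, 184, 55, 54, 2293], [263.76, 209.97]) [ 0.4782 -0.228   0.108 ] in tool mm [22.4  1.2 -9.8]
```

```bash
python3 -m crank '[{"dx":4,"dy":0,"dz":0,"rx":0,"ry":0,"rz":0},{"dx":4,"dy":0,"dz":0,"rx":0,"ry":0,"rz":0},{"dx":4,"dy":0,"dz":0,"rx":0,"ry":0,"rz":0},{"dx":4,"dy":0,"dz":0,"rx":0,"ry":0,"rz":0},{"dx":4,"dy":0,"dz":0,"rx":0,"ry":0,"rz":0},{"dx":4,"dy":0,"dz":0,"rx":0,"ry":0,"rz":0},{"dx":4,"dy":0,"dz":0,"rx":0,"ry":0,"rz":0},{"dx":4,"dy":0,"dz":0,"rx":0,"ry":0,"rz":0},{"dx":4,"dy":0,"dz":0,"rx":0,"ry":0,"rz":0},{"dx":4,"dy":0,"dz":0,"rx":0,"ry":0,"rz":0},{"dx":2,"dy":0,"dz":0,"rx":0,"ry":0,"rz":0},{"dx":0,"dy":0,"dz":0,"rx":0,"ry":0,"rz":0}]' && python3 cl.py w5 0.105
```

```text
time_s: 25.72
position: [0.4979, -0.2322, 0.0978]
tool_rot: [[0.96, -0.279, -0.0], [-0.279, -0.96, 0.001], [-0.001, -0.001, -1.0]]
force: [-1.8, 0.3, -1.1]
width: 0.0004
finger_force: 0.7
25.7167 q6 1.213961093803244
wrist ([238, 182, 54, 53, 2184], [264.46, 207.82]) [ 0.5192 -0.24    0.105 ] in tool mm [22.6  1.6 -7.2]
```

```bash
python3 -m crank '[{"dx":1.5,"dy":0,"dz":0,"rx":0,"ry":0,"rz":0},{"dx":1.5,"dy":0,"dz":0,"rx":0,"ry":0,"rz":0},{"dx":1.5,"dy":0,"dz":0,"rx":0,"ry":0,"rz":0},{"dx":0,"dy":0,"dz":0,"rx":0,"ry":0,"rz":0}]'; python3 -m crank '[{"dx":1,"dy":0,"dz":0,"rx":0,"ry":0,"rz":0},{"dx":1,"dy":0,"dz":0,"rx":0,"ry":0,"rz":0},{"dx":0,"dy":0,"dz":0,"rx":0,"ry":0,"rz":0}]'; python3 cl.py w6 0.103
```

```text
time_s: 26.15
position: [0.502, -0.2335, 0.0982]
tool_rot: [[0.96, -0.279, -0.0], [-0.279, -0.96, 0.0], [-0.0, -0.0, -1.0]]
force: [-2.6, 2.4, -1.8]
width: -0.0002
finger_force: 1.4
time_s: 26.4
position: [0.504, -0.2342, 0.0982]
tool_rot: [[0.96, -0.279, -0.0], [-0.279, -0.96, 0.0], [-0.0, -0.0, -1.0]]
force: [-2.7, 2.1, -1.7]
width: 0.0001
finger_force: 1.5
26.4 q6 1.2181095222699398
wrist ([238, 181, 52, 51, 2062], [263.87, 205.78]) [ 0.5255 -0.2418  0.103 ] in tool mm [22.9  1.3 -4.8]
```

```bash
python3 -m crank '[{"dx":1,"dy":0,"dz":0,"rx":0,"ry":0,"rz":0},{"dx":0.5,"dy":0,"dz":0,"rx":0,"ry":0,"rz":0},{"dx":0,"dy":0,"dz":0,"rx":0,"ry":0,"rz":0}]'; python3 -m crank '[{"dx":1,"dy":0,"dz":0,"rx":0,"ry":0,"rz":0},{"dx":0,"dy":0,"dz":0,"rx":0,"ry":0,"rz":0}]'
```

```text
time_s: 26.75
position: [0.5054, -0.2347, 0.0983]
tool_rot: [[0.96, -0.279, 0.0], [-0.279, -0.96, 0.0], [0.0, -0.0, -1.0]]
force: [-3.2, 2.3, -2.5]
width: 0.0001
finger_force: 1.5
time_s: 26.92
position: [0.5061, -0.2349, 0.0982]
tool_rot: [[0.96, -0.279, -0.001], [-0.279, -0.96, 0.0], [-0.001, -0.0, -1.0]]
force: [-3.1, 0.3, -2.2]
width: 0.0001
finger_force: 2.1
```

```bash
python3 -m crank '[{"dx":1,"dy":0,"dz":0,"rx":0,"ry":0,"rz":0},{"dx":0,"dy":0,"dz":0,"rx":0,"ry":0,"rz":0}]'|sed -n '2p;4p'; python3 -m crank '[{"dx":1,"dy":0,"dz":0,"rx":0,"ry":0,"rz":0},{"dx":0,"dy":0,"dz":0,"rx":0,"ry":0,"rz":0}]'|sed -n '2p;4p'; python3 cl.py w7 0.102
```

```text
position: [0.5062, -0.2349, 0.0981]
force: [-6.0, 1.7, -0.3]
position: [0.5064, -0.2349, 0.0981]
force: [-9.6, 1.6, 3.1]
27.25 q6 1.220977501126897
wrist ([238, 181, 52, 51, 2041], [263.94, 205.87]) [ 0.5277 -0.2425  0.102 ] in tool mm [22.6  1.3 -4. ]
```

The lever is on its stop: the force is rising and motion has ceased. I'll back off, rise and verify.

```bash
python3 -m crank '[{"dx":-3,"dy":0,"dz":0,"rx":0,"ry":0,"rz":0},{"dx":-10,"dy":0,"dz":0,"rx":0,"ry":0,"rz":0},{"dx":-15,"dy":0,"dz":0,"rx":0,"ry":0,"rz":0},{"dx":-20,"dy":0,"dz":0,"rx":0,"ry":0,"rz":0},{"dx":-20,"dy":0,"dz":-5,"rx":0,"ry":0,"rz":0},{"dx":-10,"dy":0,"dz":-25,"rx":0,"ry":0,"rz":0},{"dx":-10,"dy":0,"dz":-30,"rx":0,"ry":0,"rz":0},{"dx":0,"dy":0,"dz":-30,"rx":0,"ry":0,"rz":0},{"dx":0,"dy":0,"dz":-30,"rx":0,"ry":0,"rz":0},{"dx":0,"dy":0,"dz":-20,"rx":0,"ry":0,"rz":0},{"dx":0,"dy":0,"dz":0,"rx":0,"ry":0,"rz":0},{"dx":0,"dy":0,"dz":0,"rx":0,"ry":0,"rz":0}]' | head -4; python3 cl.py w8 0.102; python3 st.py
```

```text
time_s: 28.35
position: [0.4248, -0.2119, 0.2403]
tool_rot: [[0.96, -0.279, 0.005], [-0.279, -0.96, -0.004], [0.006, 0.002, -1.0]]
force: [-0.4, 0.8, -0.3]
28.35 q6 1.1555887606980575
wrist ([246, 44, 29, 31, 677], [260.8, 58.64]) [ 0.5291 -0.2427  0.102 ] in tool mm [108.    0.2 138.9]
top ([319, 207, 6, 6, 30], [321.53, 209.37]) [ 0.5259 -0.2431  0.102 ] in tool mm [105.    1.4 138.9]
1.155664236721914 r 0.19494357953723063 phi 232.17893365185336 yaw 343.7743338480335
top ([95, 200, 8, 8, 48], [98.46, 203.54]) [0.5228 0.5502 0.15  ] 0.6073049979444525 91.91898608677492
top ([248, 204, 5, 6, 25], [249.92, 206.56]) [0.5251 0.0165 0.15  ] 0.07550830206892875 103.75507577058723
```

View pics/w8.png

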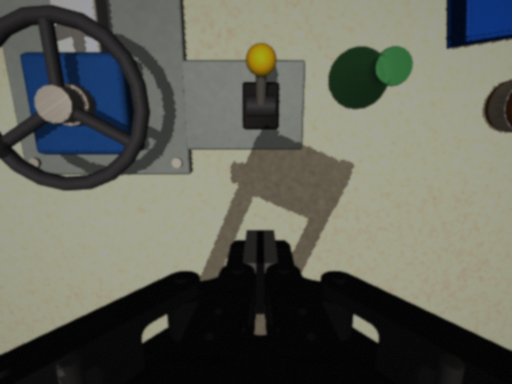

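The ball is now at (261,59), beyond its block, so the lever is over. In the top view the handle is at (249.9,206.6), against (250.0,206.5) at the start. The tool is clear of everything, so I'm handing in.

```bash
python3 -c "
from plant import robot
print(robot.sign_off())"
```

```text
the job is handed in; nothing more can be done
None
```

I turned the wheel one full anticlockwise turn, with the handle back within about 2 mm of its start, pushed the clamp lever over onto its stop, and handed the job in at about 28 s; no verdict was returned.

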